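# Lay a pinwheel layer of module cartons on a small pallet

### The arm

A 6-joint arm with a two-finger parallel gripper is mounted at the origin on the work surface. World frame = base frame: x ahead of the robot, y to its left, z up, the work surface at z = 0. Lengths are in m, angles in rad, forces in N, time in s.
With the tool pointing down it reaches from about 0.3 to 0.875 m from the base axis. Payload 6.4 kg.
Tool frame: the origin (TCP) lies at the very end of the fingers, on their centre line; the grasp point (between the pads) lies 19 mm behind it; x points along the fingers, y is the direction in which the jaws open and shut, and the axes are right-handed (so a half turn about x gives the same grasp; the last joint's range is limited). The gripper opens to 88 mm and grips with 3 to 60 N. Pads are 18 mm wide; open, the fingers measure 123 mm over their backs; the gripper's body (75 mm by 187 mm) begins 45 mm behind the grasp point.
Start: joints at [-1.4, 0.181, 1.607, -0, 1.354, -0.206], TCP at [0.212, -0.535, 0.239] pointing down, gripper open.
Joint ranges: [-2.99, 2.99], [-0.89, 2.07], [0.3, 2.58], [-1.14, 4.28], [0, 2.63], [-3.12, 3.12]. Speed limits (rad/s): [2.57, 2.57, 3.01, 3.14, 3.14, 3.14].

### API

Orientations are given as a unit quaternion [w, x, y, z].
In Python, from bench import get_obs, capture, hand_in, trace, tip_of gives the robot as it stands.
- The arm moves only by the tool move_arm, never from a script. Its argument "increments" is a list of rows, each an object of numbers: "dx", "dy", "dz": the shift along the world's x, y, z in m; "spin": the turn about the world's z in degrees. A call has exactly 10 rows; each row shifts and turns the pose as measured when the row begins; what a row does not reach is not made up. A row lasts 1/12 s, in which the tool goes at most 41.7 mm and 7.16 degrees, less where a joint would pass 70% of its speed; a pose out of reach is approached as far as the arm can. A call is refused whole if a number of a shift passes 0.0417 or a number of a turn 7.16, either way. A call with a gripper value outside its range is refused whole. "claw" is the opening, from -1 (shut) to 1 (fully open), set as the call begins (left out, the last holds). The fingers move at their own pace and stop on an object; "grip_force" is the grip in N (left out, the last holds). Time passes only in rows, so rows that do not move let the fingers close, or fill a call up. It gives the time, the measured TCP pose, the force and the opening at its end, in the units of the state.
- get_obs(): the state, without advancing time (a new reading comes with each control period).
- capture(name): name is "scene" or "side" or "wrist"; returns a dict with "image" (400x640x3 uint8, red, green, blue), "range_z" (400x640 float32, m along the optical axis (not along the pixel's ray), 0 where there is no reading), "fov_y" (degrees; the focal length in pixels is half the picture's height over the tangent of half this angle, whatever the lens; pixels are square), "cx", "cy" (the principal point, pixels), "R" (3x3) and "t" (3): a world point X has camera coordinates R X + t. Camera axes: x right, y down, z forward; pixel columns grow to the right and rows downward; lengths in m; the calibration is good to about 2 mm. A picture is of the moment at which its call begins.
- hand_in(): hands the job in, once; it reports no verdict.
Trained networks look in the newest picture that a camera, given by its name, has taken for a name from the list of things; names that differ only in an ending like _2 or _b are one class to them, and where a whole thing is asked for, a point or a joint stands for the part that bears it (a point fixed in the world has none). Each returns a list of dicts, best first, with "score" (0 to 1); they miss things now and then, are a little off and sometimes report something else, mostly with a low value. They report only what shows in the picture. A call takes as long as a camera call.
- trace(camera, label): "mask" (400x640 bool, what is visible of it) and "position" ([row, column] in pixels, amid what is visible of it).
- tip_of(camera, label): "position" ([row, column] in pixels: a listed point, or the origin of a listed thing).
The state is a dict: "time_s": time; "joints": joint angles; "joint_vel": joint speeds; "effort": joint torques, N m; "position": TCP position; "tool_rot": TCP orientation; "wrist_force": force on the tool from outside, world axes, zero at the start; "torque": the same for the moment, N m; "opening": opening from 0.0 (shut) to 1.0 (fully open).
Only numpy, scipy, OpenCV 4.12 (cv2) and the standard library are available. Lean on these libraries where they do the work, as an engineer would, in place of code of your own. Each camera call takes 0.05 s, during which the arm holds its last target. There are 200 camera calls.

### The job

Finish the layer of cartons on the small plywood pallet: one of the four equal cartons is already laid, so add the other three (two piled on one side, one on the other side) to complete the interlocking pinwheel it begins, each lying lengthwise along its own edge of the pallet in its own corner, flush with the deck's edges, one end facing the next carton's side, and a square well left open in the middle. Lay them flat with the tape upward, set them down gently rather than dropping them, and leave everything else on the bench where it is.

Things in the scene. Friction and masses are not known exactly. Their poses are not given: they have to be found in the camera images.
- pallet: Small square plywood pallet fixed to the table, 198 x 198, deck 24 above the table (10 thick on three runners), no rim. Origin at the centre of its footprint at table height; x and y along its edges. It may be turned to any angle.
- carton_a: Plain brown cardboard carton, 130 long (its x) x 60 wide (y) x 50 high (z), with a strip of pale paper tape along the middle of its top; 0.2 to 0.4 kg, stiff. Origin at the centre of its underside, z up. At the start it is the lower of a pile of two on the table, to the left or right of the pallet.
- carton_b: Plain brown cardboard carton, 130 long (its x) x 60 wide (y) x 50 high (z), with a strip of pale paper tape along the middle of its top; 0.2 to 0.4 kg, stiff. Origin at the centre of its underside, z up. At the start it lies on top of carton_a.
- carton_c: Plain brown cardboard carton, 130 long (its x) x 60 wide (y) x 50 high (z), with a strip of pale paper tape along the middle of its top; 0.2 to 0.4 kg, stiff. Origin at the centre of its underside, z up. At the start it lies alone on the table, on the other side of the pallet from the pile.
- carton_d: Plain brown cardboard carton, 130 long (its x) x 60 wide (y) x 50 high (z), with a strip of pale paper tape along the middle of its top; 0.2 to 0.4 kg, stiff. Origin at the centre of its underside, z up. At the start it is already in its place on the pallet (slot0).
- slot0 (a point): Place of the carton already laid: point on the deck's surface below the carton's centre; long side along the pallet's x, in the corner at -x -y. In the pallet's frame (-34, -69, 24).
- slot1 (a point): Place for a carton, same kind of point, long side along the pallet's y, in the corner at +x -y. In the pallet's frame (69, -34, 24). A carton exactly there is flush with two edges of the deck, with 8 between each carton's end and the next carton's side.
- slot2 (a point): Place for a carton, long side along the pallet's x, in the corner at +x +y. In the pallet's frame (34, 69, 24).
- slot3 (a point): Place for a carton, long side along the pallet's y, in the corner at -x +y. In the pallet's frame (-69, 34, 24). With all four laid, a square well about 78 wide stays open in the middle of the pallet, enough for one finger of a gripper that holds a carton off its middle.
- meter: Bystander: orange multimeter lying flat, 85 x 170 x 40, beyond the pallet.
- flux_jar: Bystander: small amber jar, 50 across, 60 high.
- tape_roll: Bystander: grey roll of tape lying flat, 84 across, 40 high.
- driver: Bystander: screwdriver 170 long lying on the left of the bench.
- pot: Bystander: white plastic parts pot, open at the top, 68 across, 70 high.
- cube_carton: Bystander: nearly cubic cardboard box 85 x 85 x 80, not part of the layer.
- heatsink: Bystander: finned aluminium heat sink 90 x 120 x 37.

How it is judged:
At the end, for the whole second after the job is handed in: Each of the four places on the pallet holds a carton: centre within 12 mm of the place horizontally, long side within 0.12 rad of its direction, lying on the deck (height within 4 mm), upright within 0.08 rad, at rest (under 0.02 m/s). Any carton may be in any place (((horizontal distance between carton_a and slot0 below 0.012 m and z of carton_a in the frame of pallet between 0.02 and 0.028 m and angle between carton_a's own z axis and vertical below 0.08 rad and angle between the x axis of carton_a and the x axis of pallet, either way round below 0.12 rad and linear speed of carton_a below 0.02 m/s) or (horizontal distance between carton_b and slot0 below 0.012 m and z of carton_b in the frame of pallet between 0.02 and 0.028 m and angle between carton_b's own z axis and vertical below 0.08 rad and angle between the x axis of carton_b and the x axis of pallet, either way round below 0.12 rad and linear speed of carton_b below 0.02 m/s) or (horizontal distance between carton_c and slot0 below 0.012 m and z of carton_c in the frame of pallet between 0.02 and 0.028 m and angle between carton_c's own z axis and vertical below 0.08 rad and angle between the x axis of carton_c and the x axis of pallet, either way round below 0.12 rad and linear speed of carton_c below 0.02 m/s) or (horizontal distance between carton_d and slot0 below 0.012 m and z of carton_d in the frame of pallet between 0.02 and 0.028 m and angle between carton_d's own z axis and vertical below 0.08 rad and angle between the x axis of carton_d and the x axis of pallet, either way round below 0.12 rad and linear speed of carton_d below 0.02 m/s)) and ((horizontal distance between carton_a and slot1 below 0.012 m and z of carton_a in the frame of pallet between 0.02 and 0.028 m and angle between carton_a's own z axis and vertical below 0.08 rad and angle between the x axis of carton_a and the y axis of pallet, either way round below 0.12 rad and linear speed of carton_a below 0.02 m/s) or (horizontal distance between carton_b and slot1 below 0.012 m and z of carton_b in the frame of pallet between 0.02 and 0.028 m and angle between carton_b's own z axis and vertical below 0.08 rad and angle between the x axis of carton_b and the y axis of pallet, either way round below 0.12 rad and linear speed of carton_b below 0.02 m/s) or (horizontal distance between carton_c and slot1 below 0.012 m and z of carton_c in the frame of pallet between 0.02 and 0.028 m and angle between carton_c's own z axis and vertical below 0.08 rad and angle between the x axis of carton_c and the y axis of pallet, either way round below 0.12 rad and linear speed of carton_c below 0.02 m/s) or (horizontal distance between carton_d and slot1 below 0.012 m and z of carton_d in the frame of pallet between 0.02 and 0.028 m and angle between carton_d's own z axis and vertical below 0.08 rad and angle between the x axis of carton_d and the y axis of pallet, either way round below 0.12 rad and linear speed of carton_d below 0.02 m/s)) and ((horizontal distance between carton_a and slot2 below 0.012 m and z of carton_a in the frame of pallet between 0.02 and 0.028 m and angle between carton_a's own z axis and vertical below 0.08 rad and angle between the x axis of carton_a and the x axis of pallet, either way round below 0.12 rad and linear speed of carton_a below 0.02 m/s) or (horizontal distance between carton_b and slot2 below 0.012 m and z of carton_b in the frame of pallet between 0.02 and 0.028 m and angle between carton_b's own z axis and vertical below 0.08 rad and angle between the x axis of carton_b and the x axis of pallet, either way round below 0.12 rad and linear speed of carton_b below 0.02 m/s) or (horizontal distance between carton_c and slot2 below 0.012 m and z of carton_c in the frame of pallet between 0.02 and 0.028 m and angle between carton_c's own z axis and vertical below 0.08 rad and angle between the x axis of carton_c and the x axis of pallet, either way round below 0.12 rad and linear speed of carton_c below 0.02 m/s) or (horizontal distance between carton_d and slot2 below 0.012 m and z of carton_d in the frame of pallet between 0.02 and 0.028 m and angle between carton_d's own z axis and vertical below 0.08 rad and angle between the x axis of carton_d and the x axis of pallet, either way round below 0.12 rad and linear speed of carton_d below 0.02 m/s)) and ((horizontal distance between carton_a and slot3 below 0.012 m and z of carton_a in the frame of pallet between 0.02 and 0.028 m and angle between carton_a's own z axis and vertical below 0.08 rad and angle between the x axis of carton_a and the y axis of pallet, either way round below 0.12 rad and linear speed of carton_a below 0.02 m/s) or (horizontal distance between carton_b and slot3 below 0.012 m and z of carton_b in the frame of pallet between 0.02 and 0.028 m and angle between carton_b's own z axis and vertical below 0.08 rad and angle between the x axis of carton_b and the y axis of pallet, either way round below 0.12 rad and linear speed of carton_b below 0.02 m/s) or (horizontal distance between carton_c and slot3 below 0.012 m and z of carton_c in the frame of pallet between 0.02 and 0.028 m and angle between carton_c's own z axis and vertical below 0.08 rad and angle between the x axis of carton_c and the y axis of pallet, either way round below 0.12 rad and linear speed of carton_c below 0.02 m/s) or (horizontal distance between carton_d and slot3 below 0.012 m and z of carton_d in the frame of pallet between 0.02 and 0.028 m and angle between carton_d's own z axis and vertical below 0.08 rad and angle between the x axis of carton_d and the y axis of pallet, either way round below 0.12 rad and linear speed of carton_d below 0.02 m/s))); the robot touches nothing.
It fails at once if a carton is dropped (moves faster than 0.5 m/s, a fall of about 13 mm, with no finger touching it) ((linear speed of carton_a above 0.5 m/s and contact force between the fingers and carton_a below 0.05 N) or (linear speed of carton_b above 0.5 m/s and contact force between the fingers and carton_b below 0.05 N) or (linear speed of carton_c above 0.5 m/s and contact force between the fingers and carton_c below 0.05 N) or (linear speed of carton_d above 0.5 m/s and contact force between the fingers and carton_d below 0.05 N)).
It fails at once if a carton is slammed or pressed onto the pallet (more than 80 N) (contact force between any of carton_a, carton_b, carton_c, carton_d and pallet above 80 N).
It fails at once if one of the other things on the bench is moved by more than 40 mm (distance of any of meter, flux_jar, tape_roll, driver, pot, cube_carton, heatsink from where it was at the start of the episode above 0.04 m).
It also fails if it takes over 64 s, if anything falls off the work surface, if the arm or the gripper's body presses on something with over 40 N, if the wrist force passes 120 N, or if a joint passes its speed limit or range.

## Working session

There is one attempt and no reset: what is moved stays moved. The work goes in short steps, Python scripts to look and compute and a tool call to move; the robot and the scene stay as the last step left them, time stands still between calls to the robot, and variables do not carry over. Pictures are saved under pics/ and viewed, about 8 in all and at most 12, crops included, and the job is handed in when it is done.

Besides the shell and the picture viewer there is one more tool, called after "Emit:" as name(argument=value, ...), one argument or row to a line, values as JSON. move_arm: Moves the arm, as the interface text tells. Its arguments: {"type":"object","properties":{"increments":{"type":"array"},"claw":{"type":"number"},"grip_force":{"type":"number"}},"required":["increments"]}

```bash
mkdir -p pics; ls
cat > h.py <<'E'
import numpy as np, cv2
from bench import get_obs, capture, hand_in, trace, tip_of
def cloud(c):
    f=200/np.tan(np.radians(c["fov_y"])/2); z=c["range_z"]
    v,u=np.mgrid[0:400,0:640]
    P=np.stack([(u-c["cx"])/f*z,(v-c["cy"])/f*z,z],-1)
    X=(P-c["t"])@c["R"]
    X[z==0]=np.nan
    return X
def save(c,n): cv2.imwrite(f"pics/{n}.png",c["image"][:,:,::-1])
def rect(X,m,zlo,zhi):
    s=m&(X[...,2]>zlo)&(X[...,2]<zhi)
    s=cv2.erode(s.astype(np.uint8),np.ones((2,2)))>0
    p=X[s]
    (c,(w,h),a)=cv2.minAreaRect((p[:,:2]*1000).astype(np.float32))
    if w<h: w,h,a=h,w,a+90
    return np.round(c,1),round(w,1),round(h,1),round((a+90)%180-90,2),len(p),np.round(np.median(p[:,2])*1000,1)
E
python3 - <<'E'
from h import *
o=get_obs(); print(o["time_s"],o["position"],o["tool_rot"],o["opening"])
for n in("scene","side"):
    c=capture(n); save(c,n+"0"); X=cloud(c); np.savez(f"{n}0.npz",X=X,**c)
    print(n,"campos",-c["R"].T@c["t"])
    for l in("pallet","carton_a","meter","flux_jar","tape_roll","driver","pot","cube_carton","heatsink"):
        for r in trace(n,l)[:6]:
            p=X[r["mask"]]; p=p[~np.isnan(p[:,0])]
            if r["score"]>.2 and len(p): print(l,round(r["score"],2),np.round(r["position"]),np.round(np.median(p,0),3),"max z",np.round(np.percentile(p[:,2],97),3))
E
```

```text
pics
0.0 [ 0.21147624 -0.53411167  0.23779381] [ 0.13179573  0.69460127  0.13305832 -0.6945894 ] 0.9981067355313379
scene campos [1.26628316 0.6159655  1.02444691]
pallet 0.86 [194. 368.] [0.514 0.064 0.024] max z 0.028
carton_a 0.87 [216. 347.] [0.617 0.074 0.072] max z 0.077
carton_a 0.71 [138. 295.] [ 0.459 -0.262  0.028] max z 0.052
carton_a 0.69 [236. 465.] [0.451 0.342 0.048] max z 0.053
meter 0.8 [210. 240.] [ 0.785 -0.138  0.037] max z 0.044
flux_jar 0.86 [169. 215.] [ 0.718 -0.325  0.041] max z 0.062
tape_roll 0.79 [312. 401.] [0.72  0.341 0.036] max z 0.043
tape_roll 0.29 [199. 374.] [0.515 0.065 0.024] max z 0.028
driver 0.9 [320. 487.] [0.611 0.503 0.021] max z 0.027
driver 0.3 [217. 346.] [0.617 0.073 0.072] max z 0.077
pot 0.8 [122. 212.] [ 0.607 -0.475  0.048] max z 0.072
pot 0.57 [293. 330.] [0.796 0.195 0.025] max z 0.039
cube_carton 0.86 [243. 283.] [0.795 0.029 0.077] max z 0.083
cube_carton 0.28 [196. 371.] [0.514 0.064 0.024] max z 0.028
heatsink 0.67 [292. 330.] [0.796 0.195 0.025] max z 0.039
heatsink 0.46 [135. 296.] [ 0.458 -0.263  0.029] max z 0.052
side cam
[... 159 characters left out ...]
ton_a 0.78 [295. 277.] [0.423 0.352 0.048] max z 0.053
carton_a 0.71 [237. 323.] [0.51  0.061 0.023] max z 0.028
carton_a 0.7 [219. 297.] [0.587 0.092 0.072] max z 0.077
carton_a 0.33 [181. 309.] [ 0.752 -0.14   0.035] max z 0.043
meter 0.84 [181. 306.] [ 0.754 -0.137  0.035] max z 0.044
flux_jar 0.78 [166. 349.] [ 0.701 -0.324  0.039] max z 0.063
flux_jar 0.32 [238. 324.] [0.508 0.062 0.023] max z 0.028
tape_roll 0.82 [251. 216.] [0.709 0.341 0.027] max z 0.042
driver 0.67 [181. 311.] [ 0.753 -0.141  0.035] max z 0.043
driver 0.61 [303. 194.] [0.598 0.508 0.021] max z 0.027
cube_carton 0.95 [191. 275.] [0.759 0.041 0.062] max z 0.082
heatsink 0.26 [239. 319.] [0.509 0.062 0.023] max z 0.028
```

View pics/scene0.png

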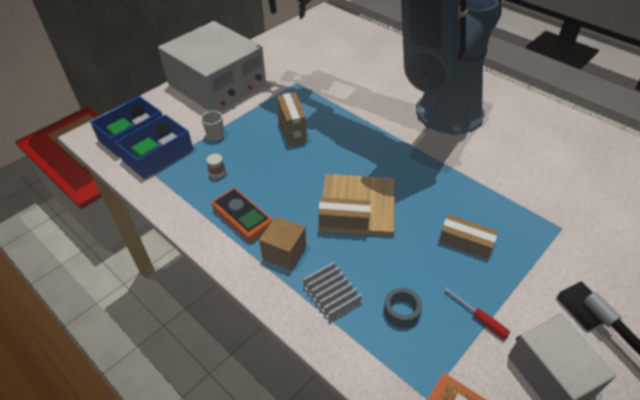

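View pics/side0.png

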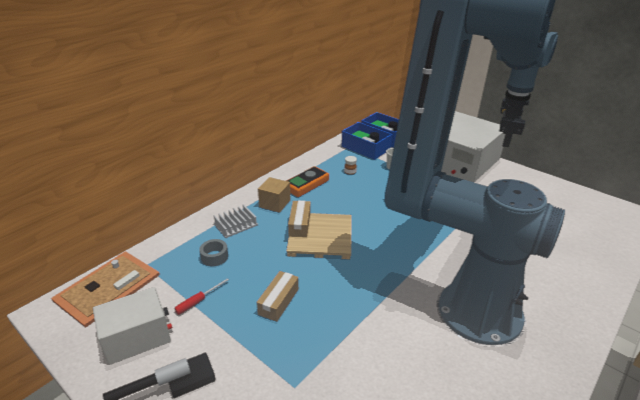

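Run:
```python
from h import *
for n in("scene","side"):
    X=np.load(n+"0.npz")["X"]
    def box(x0,x1,y0,y1): return (X[...,0]>x0)&(X[...,0]<x1)&(X[...,1]>y0)&(X[...,1]<y1)
    for nm,b,z in(("pileR",(.33,.58,-.40,-.13),(.092,.11)),("loneR",(.33,.58,-.40,-.13),(.044,.058)),("pileL",(.3,.6,.22,.45),(.092,.11)),("loneL",(.3,.6,.22,.45),(.044,.058)),("d",(.4,.7,-.1,.2),(.068,.082)),("deck+d",(.35,.7,-.12,.24),(.017,.09))):
        try: print(n,nm,rect(X,box(*b),*z))
        except Exception as e: print(n,nm,"none")
```

```text
scene pileR (array([ 425.3, -312.5]), 131.7, 58.5, 59.57, 499, np.float64(100.2))
scene loneR (array([ 454.5, -310.5]), 135.9, 52.1, 85.35, 65, np.float64(49.4))
scene pileL (array([0., 0.]), 0.0, 0.0, 0.0, 0, np.float64(nan))
scene loneL (array([437. , 338.4]), 127.2, 61.8, -73.95, 905, np.float64(50.1))
scene d (array([608.5,  68.3]), 127.8, 60.9, -53.58, 837, np.float64(74.1))
scene deck+d (array([533.8,  52.2]), 202.9, 192.9, 37.53, 3806, np.float64(25.8))
side pileR (array([0., 0.]), 0.0, 0.0, 0.0, 0, np.float64(nan))
side loneR (array([0., 0.]), 0.0, 0.0, 0.0, 0, np.float64(nan))
side pileL (array([0., 0.]), 0.0, 0.0, 0.0, 0, np.float64(nan))
side loneL (array([432.2, 337.7]), 132.8, 58.0, -73.62, 755, np.float64(49.8))
side d (array([601.6,  69.8]), 129.5, 55.9, -53.2, 414, np.float64(73.9))
side deck+d (array([528.5,  53. ]), 202.9, 194.3, -52.22, 2565, np.float64(24.6))
  return _methods._mean(a, axis=axis, dtype=dtype,
  ret = ret.dtype.type(ret / rcount)
```

The pile (b over a) is at right, about pixel (292,120) in the scene view. Carton d lies at the deck's far edge (345,212) and c is alone at left (468,235). The pallet centre is at about (0.53, 0.053), with its x axis near 126.6°. I'll move over the pile first.

Emit:
move_arm(
  increments=[
    {"dx":0.027,"dy":0.028,"spin":4.75},
    {"dx":0.027,"dy":0.028,"spin":4.75},
    {"dx":0.027,"dy":0.028,"spin":4.75},
    {"dx":0.027,"dy":0.028,"spin":4.75},
    {"dx":0.027,"dy":0.028,"spin":4.75},
    {"dx":0.027,"dy":0.028,"spin":4.75},
    {"dx":0.027,"dy":0.028,"spin":4.75},
    {"dx":0.027,"dy":0.028,"spin":4.75},
    {},
    {},
  ],
  claw=1,
  grip_force=40,
)

```text
invalid input at $.increments[0]: expected keys dx, dy, dz, spin
```

```bash
cat >> h.py <<'E'
def jaw(o):
    w,x,y,z=o["tool_rot"]; return np.degrees(np.arctan2(1-2*(x*x+z*z),2*(x*y-w*z)))
def st():
    o=get_obs(); print(round(o["time_s"],2),np.round(np.array(o["position"])*1000,1),"jaw",round(jaw(o),2),"F",np.round(o["wrist_force"],1),"op",round(o["opening"]*88,1)); return o
E
python3 - <<'E'
from h import *
o=st(); c=capture("wrist"); save(c,"w1"); X=cloud(c); print(-c["R"].T@c["t"])
n=np.ones((400,640),bool)
print(rect(X,n,.092,.11))
for i,b in enumerate(trace("wrist","carton_b")[:3]):
    print(b["score"],b["position"],rect(X,b["mask"],.092,.11))
E
```

```text
1.0 [ 211.6 -534.7  238.7] jaw -68.41 F [ 0.8 -0.1 -0.5] op 87.8
[ 0.27539267 -0.5095211   0.38414814]
(array([ 305.7, -680.7]), 269.7, 85.4, 69.93, 533, np.float64(101.8))
```

View pics/w1.png

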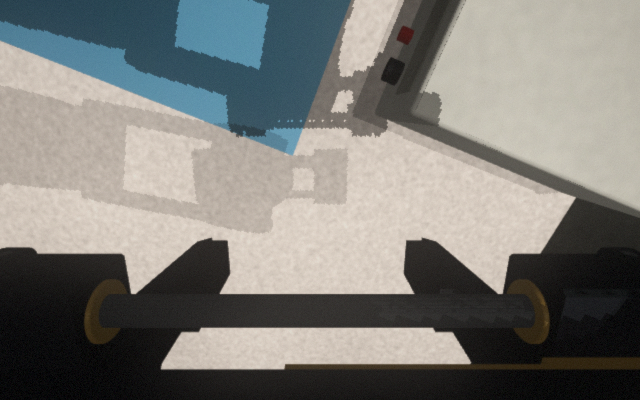

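The wrist picture only shows the start pose: fingertips near (220,245) and (420,245), no carton in view. The move was refused because every row needs all four keys.

Emit:
move_arm(
  increments=[
    {"dx":0.027,"dy":0.028,"dz":0.0,"spin":4.75},
    {"dx":0.027,"dy":0.028,"dz":0.0,"spin":4.75},
    {"dx":0.027,"dy":0.028,"dz":0.0,"spin":4.75},
    {"dx":0.027,"dy":0.028,"dz":0.0,"spin":4.75},
    {"dx":0.027,"dy":0.028,"dz":0.0,"spin":4.75},
    {"dx":0.027,"dy":0.028,"dz":0.0,"spin":4.75},
    {"dx":0.027,"dy":0.028,"dz":0.0,"spin":4.75},
    {"dx":0.027,"dy":0.028,"dz":0.0,"spin":4.75},
    {"dx":0,"dy":0,"dz":0,"spin":0},
    {"dx":0,"dy":0,"dz":0,"spin":0},
  ],
  claw=1,
  grip_force=40,
)

```text
time_s: 1.93
position: [0.4332, -0.3007, 0.2397]
tool_rot: [0.362, 0.609, 0.358, -0.608]
wrist_force: [0.3, -0.7, -0.1]
opening: 0.995
```

Run:
```python
from h import *
o=st(); c=capture("wrist"); save(c,"w2"); X=cloud(c); print(-c["R"].T@c["t"])
n=np.ones((400,640),bool); n[230:]=False
print("all",rect(X,n,.092,.11),rect(X,n,.044,.056))
for i,b in enumerate(trace("wrist","carton_b")[:3]):
    print(b["score"],b["position"],rect(X,b["mask"],.092,.11))
```

```text
1.93 [ 433.2 -300.7  239.7] jaw -28.83 F [ 0.3 -0.7 -0.1] op 87.5
[ 0.46549189 -0.23988963  0.38504109]
all (array([ 433.1, -296.9]), 84.4, 59.0, 59.24, 5586, np.float64(99.6)) (array([ 596.6, -354.7]), 396.6, 175.6, -29.61, 1024, np.float64(50.2))
0.9 [133.4, 313.6] (array([0., 0.]), 0.0, 0.0, 0.0, 0, np.float64(nan))
0.63 [204.9, 313.1] (array([ 421.2, -316.6]), 130.4, 59.0, 59.05, 8140, np.float64(99.6))
  return _methods._mean(a, axis=axis, dtype=dtype,
  ret = ret.dtype.type(ret / rcount)
```

View pics/w2.png

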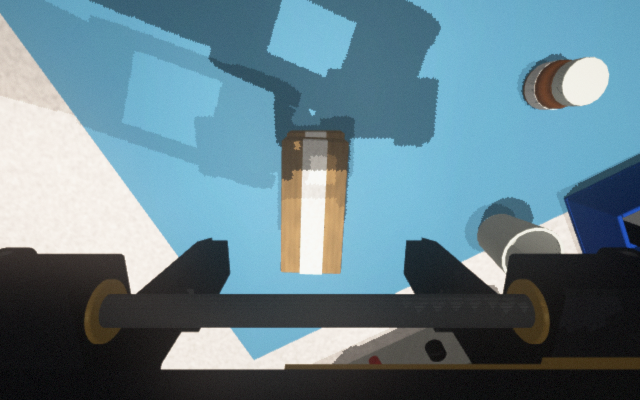

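The wrist view shows b fully, pixels (283–350, 130–272), 130 x 59 at (0.421, -0.317), clear of other things. Next I descend and grip.

Emit:
move_arm(
  increments=[
    {"dx":-0.006,"dy":-0.008,"dz":0,"spin":-1},
    {"dx":-0.006,"dy":-0.007,"dz":0,"spin":-1},
    {"dx":0,"dy":0,"dz":-0.025,"spin":0},
    {"dx":0,"dy":0,"dz":-0.035,"spin":0},
    {"dx":0,"dy":0,"dz":-0.035,"spin":0},
    {"dx":0,"dy":0,"dz":-0.03,"spin":0},
    {"dx":0,"dy":0,"dz":-0.025,"spin":0},
    {"dx":0,"dy":0,"dz":-0.012,"spin":0},
    {"dx":0,"dy":0,"dz":0,"spin":0},
    {"dx":0,"dy":0,"dz":0,"spin":0},
  ],
)

```text
time_s: 2.87
position: [0.4063, -0.3362, 0.074]
tool_rot: [-0.34, -0.622, -0.331, 0.623]
wrist_force: [0.1, 0.7, 1.2]
opening: 1.0
```

Run:
```python
from h import *
o=st(); w,x,y,z=o["tool_rot"]; print("xaxis",1-2*(y*y+z*z),2*(x*y+w*z),2*(x*z-w*y)); print(np.round(o["joint_vel"],3))
```

```text
2.87 [ 406.3 -336.2   74. ] jaw -33.34 F [0.1 0.7 1.2] op 88.0
xaxis 0.00560017365834109 -0.01212571313627303 -0.999910798589521
[-0.044  0.02   0.01  -0.002 -0.005  0.001]
```

Emit:
move_arm(
  increments=[
    {"dx":0.004,"dy":0.005,"dz":0,"spin":0.6},
    {"dx":0.004,"dy":0.005,"dz":0,"spin":0.6},
    {"dx":0.004,"dy":0.005,"dz":0,"spin":0.6},
    {"dx":0,"dy":0,"dz":-0.004,"spin":0},
    {"dx":0,"dy":0,"dz":-0.004,"spin":0},
    {"dx":0,"dy":0,"dz":-0.004,"spin":0},
    {"dx":0,"dy":0,"dz":0,"spin":0},
    {"dx":0,"dy":0,"dz":0,"spin":0},
    {"dx":0,"dy":0,"dz":0,"spin":0},
    {"dx":0,"dy":0,"dz":0,"spin":0},
  ],
)

```text
time_s: 3.7
position: [0.4211, -0.3244, 0.0669]
tool_rot: [0.354, 0.617, 0.337, -0.617]
wrist_force: [0.0, -0.6, 0.5]
opening: 1.001
```

Run:
```python
from h import *
o=st();print(np.round(o["joint_vel"],3))
c=capture("wrist");o=st();print(np.round(o["joint_vel"],3))
```

```text
3.7 [ 421.1 -324.4   66.9] jaw -31.54 F [ 0.  -0.6  0.5] op 88.0
[ 0.     0.001  0.001 -0.     0.001 -0.001]
3.75 [ 421.1 -324.4   66.9] jaw -31.54 F [-0.2 -0.2 -0.4] op 87.9
[-0.002 -0.001 -0.003  0.     0.002 -0.   ]
```

Emit:
move_arm(
  increments=[
    {"dx":0,"dy":0.004,"dz":-0.003,"spin":0.3},
    {"dx":0,"dy":0.004,"dz":-0.003,"spin":0.3},
    {"dx":0,"dy":0,"dz":0,"spin":0},
    {"dx":0,"dy":0,"dz":0,"spin":0},
    {"dx":0,"dy":0,"dz":0,"spin":0},
    {"dx":0,"dy":0,"dz":0,"spin":0},
    {"dx":0,"dy":0,"dz":0,"spin":0},
    {"dx":0,"dy":0,"dz":0,"spin":0},
    {"dx":0,"dy":0,"dz":0,"spin":0},
    {"dx":0,"dy":0,"dz":0,"spin":0},
  ],
)

```text
time_s: 4.58
position: [0.421, -0.3157, 0.0603]
tool_rot: [0.357, 0.615, 0.34, -0.615]
wrist_force: [0.1, -1.1, 0.2]
opening: 1.0
```

Emit:
move_arm(
  increments=[
    {"dx":0,"dy":0,"dz":0,"spin":0},
    {"dx":0,"dy":0,"dz":0,"spin":0},
    {"dx":0,"dy":0,"dz":0,"spin":0},
    {"dx":0,"dy":0,"dz":0,"spin":0},
    {"dx":0,"dy":0,"dz":0,"spin":0},
    {"dx":0,"dy":0,"dz":0,"spin":0},
    {"dx":0,"dy":0,"dz":0,"spin":0},
    {"dx":0,"dy":0,"dz":0,"spin":0},
    {"dx":0,"dy":0,"dz":0,"spin":0},
    {"dx":0,"dy":0,"dz":0,"spin":0},
  ],
  claw=-1,
  grip_force=40,
)

```text
time_s: 5.42
position: [0.4211, -0.316, 0.0605]
tool_rot: [0.357, 0.616, 0.34, -0.615]
wrist_force: [0.1, -0.3, 0.0]
opening: 0.678
```

Run:
```python
from h import *
o=st();print(np.round(o["joint_vel"],3))
```

```text
5.42 [ 421.1 -316.    60.5] jaw -30.9 F [ 0.1 -0.3  0. ] op 59.6
[-0.     0.     0.001 -0.001 -0.001 -0.002]
```

Emit:
move_arm(
  increments=[
    {"dx":0,"dy":0,"dz":0.015,"spin":0},
    {"dx":0,"dy":0,"dz":0.03,"spin":0},
    {"dx":0.006,"dy":0.015,"dz":0.03,"spin":-2.5},
    {"dx":0.012,"dy":0.028,"dz":0.02,"spin":-2.5},
    {"dx":0.015,"dy":0.036,"dz":0,"spin":-2.5},
    {"dx":0.015,"dy":0.036,"dz":0,"spin":-2.5},
    {"dx":0.015,"dy":0.036,"dz":0,"spin":-2.5},
    {"dx":0.015,"dy":0.036,"dz":0,"spin":-2.5},
    {"dx":0.015,"dy":0.036,"dz":0,"spin":-2.5},
    {"dx":0.012,"dy":0.028,"dz":0,"spin":-2.5},
  ],
)

```text
time_s: 6.25
position: [0.5236, -0.0578, 0.157]
tool_rot: [-0.233, -0.669, -0.22, 0.67]
wrist_force: [1.2, 0.1, -2.9]
opening: 0.677
```

Emit:
move_arm(
  increments=[
    {"dx":0.004,"dy":0.01,"dz":0,"spin":0},
    {"dx":0,"dy":0,"dz":0,"spin":0},
    {"dx":0,"dy":0,"dz":0,"spin":0},
    {"dx":0,"dy":0,"dz":0,"spin":0},
    {"dx":0,"dy":0,"dz":0,"spin":0},
    {"dx":0,"dy":0,"dz":0,"spin":0},
    {"dx":0,"dy":0,"dz":0,"spin":0},
    {"dx":0,"dy":0,"dz":0,"spin":0},
    {"dx":0,"dy":0,"dz":0,"spin":0},
    {"dx":0,"dy":0,"dz":0,"spin":0},
  ],
)

```text
time_s: 7.08
position: [0.5257, -0.0458, 0.1546]
tool_rot: [-0.232, -0.668, -0.222, 0.672]
wrist_force: [-0.7, -0.2, -1.6]
opening: 0.677
```

```bash
cat >> h.py <<'E'
def wr(n):
    o=st(); print("jv",np.round(o["joint_vel"],3)); c=capture("wrist"); save(c,n); np.savez(n+".npz",X=cloud(c),**c); return o,c,cloud(c)
E
python3 - <<'E'
from h import *
o,c,X=wr("w3")
for l in("carton_d","pallet"):
    for r in trace("wrist",l)[:4]:
        for z in((.066,.082),(.018,.03),(.1,.2)):
            try: print(l,round(r["score"],2),np.round(r["position"]),rect(X,r["mask"],*z))
            except Exception: pass
E
```

```text
7.08 [525.7 -45.8 154.6] jaw -52.55 F [-0.7 -0.2 -1.6] op 59.6
jv [-0.011 -0.002 -0.001 -0.    -0.001 -0.002]
carton_d 0.91 [357. 413.] (array([0., 0.]), 0.0, 0.0, 0.0, 0, np.float64(nan))
carton_d 0.91 [357. 413.] (array([ 444.9, -250. ]), 12.5, 2.2, -28.21, 37, np.float64(21.8))
carton_d 0.91 [357. 413.] (array([0., 0.]), 0.0, 0.0, 0.0, 0, np.float64(nan))
carton_d 0.74 [ 34. 257.] (array([595.7,  57.8]), 130.4, 36.2, -52.88, 12596, np.float64(73.7))
carton_d 0.74 [ 34. 257.] (array([592. ,  32.5]), 12.0, 0.3, -51.43, 16, np.float64(24.0))
carton_d 0.74 [ 34. 257.] (array([0., 0.]), 0.0, 0.0, 0.0, 0, np.float64(nan))
pallet 0.83 [112. 180.] (array([0., 0.]), 0.0, 0.0, 0.0, 0, np.float64(nan))
pallet 0.83 [112. 180.] (array([525.9,  46.5]), 197.9, 188.3, -52.75, 28197, np.float64(23.5))
pallet 0.83 [112. 180.] (array([540. ,   2.5]), 0.0, 0.0, 0.0, 1, np.float64(192.4))
  return _methods._mean(a, axis=axis, dtype=dtype,
  ret = ret.dtype.type(ret / rcount)
```

View pics/w3.png

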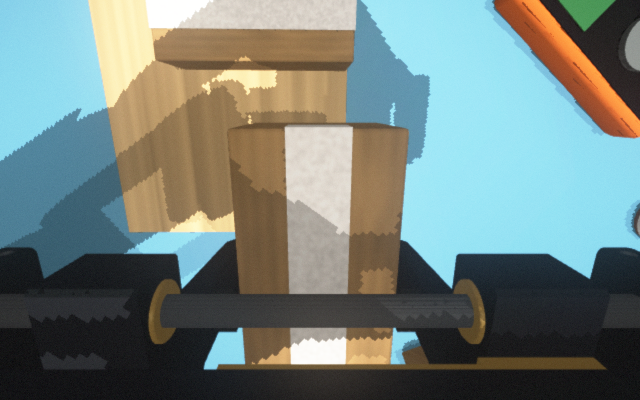

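The wrist view shows the deck corner at (128,232), d's near face along row 30–65, and b held square between the pads. Edge fits put the pallet centre at about (0.530, 0.050) with its x axis at 127.1°, so slot3 is at (0.545, -0.025).

Emit:
move_arm(
  increments=[
    {"dx":0.004,"dy":0.004,"dz":-0.01,"spin":0},
    {"dx":0.004,"dy":0.004,"dz":-0.01,"spin":0},
    {"dx":0.004,"dy":0.004,"dz":-0.01,"spin":0},
    {"dx":0.004,"dy":0.004,"dz":-0.01,"spin":0},
    {"dx":0.002,"dy":0.003,"dz":0,"spin":-0.3},
    {"dx":0,"dy":0,"dz":0,"spin":0},
    {"dx":0,"dy":0,"dz":0,"spin":0},
    {"dx":0,"dy":0,"dz":0,"spin":0},
    {"dx":0,"dy":0,"dz":0,"spin":0},
    {"dx":0,"dy":0,"dz":0,"spin":0},
  ],
)

```text
time_s: 8.07
position: [0.545, -0.0229, 0.1085]
tool_rot: [-0.231, -0.667, -0.221, 0.673]
wrist_force: [0.1, 0.1, -2.2]
opening: 0.676
```

Run:
```python
from h import *
o=st();print(np.round(o["joint_vel"],3))
```

```text
8.07 [545.  -22.9 108.5] jaw -52.75 F [ 0.1  0.1 -2.2] op 59.5
[-0.002 -0.007 -0.003 -0.003  0.001 -0.   ]
```

Emit:
move_arm(
  increments=[
    {"dx":0,"dy":-0.002,"dz":-0.01,"spin":0},
    {"dx":0,"dy":0,"dz":-0.014,"spin":0},
    {"dx":0,"dy":0,"dz":-0.014,"spin":0},
    {"dx":0,"dy":0,"dz":-0.01,"spin":0},
    {"dx":0,"dy":0,"dz":-0.006,"spin":0},
    {"dx":0,"dy":0,"dz":-0.003,"spin":0},
    {"dx":0,"dy":0,"dz":0,"spin":0},
    {"dx":0,"dy":0,"dz":0,"spin":0},
    {"dx":0,"dy":0,"dz":0,"spin":0},
    {"dx":0,"dy":0,"dz":0,"spin":0},
  ],
)

```text
time_s: 8.9
position: [0.5468, -0.0273, 0.0501]
tool_rot: [-0.231, -0.669, -0.219, 0.671]
wrist_force: [0.1, -0.4, -2.3]
opening: 0.681
```

Run:
```python
from h import *
o,c,X=wr("w4")
# held carton top face / d face in pallet-aligned axes
a=np.radians(127.1);px=np.array([np.cos(a),np.sin(a)]);py=np.array([-px[1],px[0]])
m=np.ones((400,640),bool);m[260:]=False
for r in trace("wrist","carton_b")[:4]:
  for z in((.066,.078),(.08,.1)):
    s=r["mask"]&(X[...,2]>z[0])&(X[...,2]<z[1]);p=X[s]
    if len(p)>300:
        q=(p[:,:2]*1000-[530.5,50.5])@np.c_[px,py]
        print(round(r["score"],2),z,np.round(np.percentile(q,[.5,99.5],axis=0),1).tolist(),np.median(p[:,2]),rect(X,r["mask"],*z)[3])
```

```text
8.9 [546.8 -27.3  50.1] jaw -52.84 F [ 0.1 -0.4 -2.3] op 59.9
jv [ 0.002 -0.008 -0.006  0.001  0.003  0.002]
0.77 (0.08, 0.1) [[-101.0, -30.6], [-42.3, 62.1]] 0.08917879749040307 36.97
0.68 (0.066, 0.078) [[-97.8, -71.4], [30.9, -38.7]] 0.07364870195777427 -52.84
```

Emit:
move_arm(
  increments=[
    {"dx":-0.0015,"dy":0.002,"dz":-0.004,"spin":0},
    {"dx":0,"dy":0,"dz":-0.004,"spin":0},
    {"dx":0,"dy":0,"dz":-0.003,"spin":0},
    {"dx":0,"dy":0,"dz":0,"spin":0},
    {"dx":0,"dy":0,"dz":0,"spin":0},
    {"dx":0,"dy":0,"dz":0,"spin":0},
    {"dx":0,"dy":0,"dz":0,"spin":0},
    {"dx":0,"dy":0,"dz":0,"spin":0},
    {"dx":0,"dy":0,"dz":0,"spin":0},
    {"dx":0,"dy":0,"dz":0,"spin":0},
  ],
)

```text
time_s: 9.83
position: [0.5459, -0.0251, 0.0389]
tool_rot: [-0.232, -0.67, -0.219, 0.671]
wrist_force: [0.7, 0.7, -3.1]
opening: 0.676
```

Run:
```python
from h import *
o=st();print(np.round(o["joint_vel"],3))
```

```text
9.83 [545.9 -25.1  38.9] jaw -52.82 F [ 0.7  0.7 -3.1] op 59.5
[-0.002 -0.002 -0.002  0.002  0.001 -0.001]
```

Emit:
move_arm(
  increments=[
    {"dx":0,"dy":0,"dz":-0.002,"spin":0},
    {"dx":0,"dy":0,"dz":-0.001,"spin":0},
    {"dx":0,"dy":0,"dz":-0.001,"spin":0},
    {"dx":0,"dy":0,"dz":0,"spin":0},
    {"dx":0,"dy":0,"dz":0,"spin":0},
    {"dx":0,"dy":0,"dz":0,"spin":0},
    {"dx":0,"dy":0,"dz":0,"spin":0},
    {"dx":0,"dy":0,"dz":0,"spin":0},
    {"dx":0,"dy":0,"dz":0,"spin":0},
    {"dx":0,"dy":0,"dz":0,"spin":0},
  ],
)

```text
time_s: 10.67
position: [0.5462, -0.0252, 0.0348]
tool_rot: [-0.232, -0.67, -0.219, 0.67]
wrist_force: [-0.5, -0.7, -2.2]
opening: 0.68
```

Emit:
move_arm(
  increments=[
    {"dx":0,"dy":0,"dz":0,"spin":0},
    {"dx":0,"dy":0,"dz":0,"spin":0},
    {"dx":0,"dy":0,"dz":0,"spin":0},
    {"dx":0,"dy":0,"dz":0,"spin":0},
    {"dx":0,"dy":0,"dz":0,"spin":0},
    {"dx":0,"dy":0,"dz":0,"spin":0},
    {"dx":0,"dy":0,"dz":0,"spin":0},
    {"dx":0,"dy":0,"dz":0,"spin":0},
    {"dx":0,"dy":0,"dz":0,"spin":0},
    {"dx":0,"dy":0,"dz":0,"spin":0},
  ],
  claw=1,
)

```text
time_s: 11.5
position: [0.548, -0.0256, 0.0365]
tool_rot: [0.233, 0.671, 0.218, -0.669]
wrist_force: [0.0, -0.0, -0.6]
opening: 1.0
```

Run:
```python
from h import *
o=st();print(np.round(o["joint_vel"],3))
```

```text
11.5 [548.  -25.6  36.5] jaw -52.82 F [ 0.  -0.  -0.6] op 88.0
[ 0.001 -0.002 -0.    -0.001  0.001 -0.001]
```

Emit:
move_arm(
  increments=[
    {"dx":0,"dy":0,"dz":0.02,"spin":0},
    {"dx":0,"dy":0,"dz":0.035,"spin":0},
    {"dx":0,"dy":0,"dz":0.03,"spin":0},
    {"dx":-0.012,"dy":-0.028,"dz":0.03,"spin":2.5},
    {"dx":-0.016,"dy":-0.036,"dz":0.02,"spin":2.5},
    {"dx":-0.016,"dy":-0.036,"dz":0,"spin":2.5},
    {"dx":-0.016,"dy":-0.036,"dz":0,"spin":2.5},
    {"dx":-0.016,"dy":-0.036,"dz":0,"spin":2.5},
    {"dx":-0.016,"dy":-0.036,"dz":0,"spin":2.5},
    {"dx":-0.012,"dy":-0.028,"dz":0,"spin":2.5},
  ],
)

```text
time_s: 12.33
position: [0.4396, -0.263, 0.1775]
tool_rot: [0.342, 0.625, 0.323, -0.622]
wrist_force: [0.1, -0.1, -0.6]
opening: 1.003
```

Emit:
move_arm(
  increments=[
    {"dx":-0.006,"dy":-0.015,"dz":0,"spin":1.5},
    {"dx":0,"dy":0,"dz":0,"spin":0},
    {"dx":0,"dy":0,"dz":0,"spin":0},
    {"dx":0,"dy":0,"dz":0,"spin":0},
    {"dx":0,"dy":0,"dz":0,"spin":0},
    {"dx":0,"dy":0,"dz":0,"spin":0},
    {"dx":0,"dy":0,"dz":0,"spin":0},
    {"dx":0,"dy":0,"dz":0,"spin":0},
    {"dx":0,"dy":0,"dz":0,"spin":0},
    {"dx":0,"dy":0,"dz":0,"spin":0},
  ],
)

```text
time_s: 13.17
position: [0.4325, -0.2793, 0.1776]
tool_rot: [0.35, 0.621, 0.331, -0.618]
wrist_force: [0.2, 0.3, 0.5]
opening: 0.997
```

Run:
```python
from h import *
o,c,X=wr("w5")
for r in trace("wrist","carton_a")[:3]:
    s=r["mask"]&(X[...,2]>.044)&(X[...,2]<.056)
    if s.sum()>300: print(round(r["score"],2),np.round(r["position"]),rect(X,r["mask"],.044,.056), "rows",np.where(s)[0].min(),np.where(s)[0].max())
c=capture("scene");X=cloud(c);save(c,"scene1")
b=(X[...,0]>.33)&(X[...,0]<.58)&(X[...,1]>-.4)&(X[...,1]<-.13)
print(rect(X,b,.044,.056))
```

```text
13.17 [ 432.5 -279.3  177.6] jaw -32.38 F [0.2 0.3 0.5] op 87.8
jv [ 0.011  0.     0.002 -0.    -0.001  0.001]
0.84 [217. 324.] (array([ 425.4, -314.4]), 131.9, 59.0, 61.11, 8438, np.float64(49.5)) rows 154 291
(array([ 429.7, -309.7]), 136.4, 57.4, 60.67, 462, np.float64(50.3))
```

View pics/scene1.png

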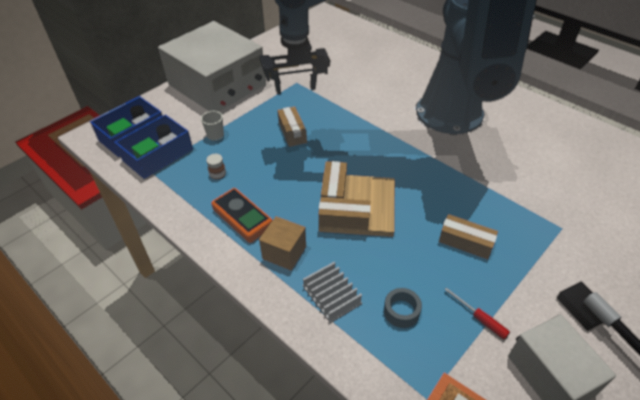

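Carton b sits in slot3, at pixel (335,180) beside d. Carton a is at (0.425, -0.314), turned to 61°.

Emit:
move_arm(
  increments=[
    {"dx":-0.002,"dy":-0.009,"dz":0,"spin":1},
    {"dx":-0.002,"dy":-0.009,"dz":0,"spin":1},
    {"dx":-0.002,"dy":-0.009,"dz":-0.01,"spin":1},
    {"dx":-0.001,"dy":-0.005,"dz":-0.02,"spin":0.5},
    {"dx":0,"dy":0,"dz":-0.025,"spin":0},
    {"dx":0,"dy":0,"dz":-0.025,"spin":0},
    {"dx":0,"dy":0,"dz":-0.015,"spin":0},
    {"dx":0,"dy":0,"dz":0,"spin":0},
    {"dx":0,"dy":0,"dz":0,"spin":0},
    {"dx":0,"dy":0,"dz":0,"spin":0},
  ],
)

```text
time_s: 14.15
position: [0.426, -0.3153, 0.082]
tool_rot: [0.372, 0.611, 0.348, -0.606]
wrist_force: [-1.1, 0.2, 0.2]
opening: 1.002
```

Run:
```python
from h import *
o=st();print(np.round(o["joint_vel"],3))
```

```text
14.15 [ 426.  -315.3   82. ] jaw -28.78 F [-1.1  0.2  0.2] op 88.2
[ 0.001 -0.006 -0.012  0.001  0.008 -0.   ]
```

Emit:
move_arm(
  increments=[
    {"dx":0,"dy":0,"dz":-0.012,"spin":0},
    {"dx":0,"dy":0,"dz":-0.016,"spin":0},
    {"dx":0,"dy":0,"dz":-0.016,"spin":0},
    {"dx":0,"dy":0,"dz":-0.012,"spin":0},
    {"dx":0,"dy":0,"dz":-0.006,"spin":0},
    {"dx":0,"dy":0,"dz":-0.003,"spin":0},
    {"dx":0,"dy":0,"dz":-0.001,"spin":0},
    {"dx":0,"dy":0,"dz":0,"spin":0},
    {"dx":0,"dy":0,"dz":0,"spin":0},
    {"dx":0,"dy":0,"dz":0,"spin":0},
  ],
)

```text
time_s: 14.98
position: [0.4313, -0.3206, 0.0203]
tool_rot: [0.378, 0.612, 0.342, -0.605]
wrist_force: [-0.5, -0.2, -0.1]
opening: 1.002
```

Emit:
move_arm(
  increments=[
    {"dx":0,"dy":0,"dz":0,"spin":0},
    {"dx":0,"dy":0,"dz":0,"spin":0},
    {"dx":0,"dy":0,"dz":0,"spin":0},
    {"dx":0,"dy":0,"dz":0,"spin":0},
    {"dx":0,"dy":0,"dz":0,"spin":0},
    {"dx":0,"dy":0,"dz":0,"spin":0},
    {"dx":0,"dy":0,"dz":0,"spin":0},
    {"dx":0,"dy":0,"dz":0,"spin":0},
    {"dx":0,"dy":0,"dz":0,"spin":0},
    {"dx":0,"dy":0,"dz":0,"spin":0},
  ],
  claw=-1,
  grip_force=40,
)

```text
time_s: 15.82
position: [0.4315, -0.3209, 0.0217]
tool_rot: [0.379, 0.611, 0.342, -0.605]
wrist_force: [0.1, 0.1, 0.0]
opening: 0.683
```

Run:
```python
from h import *
o=st();print(np.round(o["joint_vel"],3))
```

```text
15.82 [ 431.5 -320.9   21.7] jaw -28.7 F [0.1 0.1 0. ] op 60.1
[-0.001  0.     0.001 -0.     0.001 -0.   ]
```

Emit:
move_arm(
  increments=[
    {"dx":0,"dy":0,"dz":0.015,"spin":0},
    {"dx":0,"dy":0,"dz":0.03,"spin":0},
    {"dx":0,"dy":0.015,"dz":0.03,"spin":2},
    {"dx":0.002,"dy":0.028,"dz":0.03,"spin":4},
    {"dx":0.002,"dy":0.034,"dz":0.01,"spin":5},
    {"dx":0.002,"dy":0.036,"dz":0,"spin":6},
    {"dx":0.002,"dy":0.036,"dz":0,"spin":6},
    {"dx":0.002,"dy":0.036,"dz":0,"spin":6},
    {"dx":0.002,"dy":0.036,"dz":0,"spin":6},
    {"dx":0.002,"dy":0.036,"dz":0,"spin":6},
  ],
)

```text
time_s: 16.65
position: [0.4434, -0.0593, 0.1405]
tool_rot: [0.572, 0.448, 0.537, -0.429]
wrist_force: [-0.3, 1.7, -2.5]
opening: 0.685
```

Emit:
move_arm(
  increments=[
    {"dx":0.002,"dy":0.036,"dz":0,"spin":6},
    {"dx":0.002,"dy":0.025,"dz":0,"spin":6},
    {"dx":0.001,"dy":0.012,"dz":0,"spin":5},
    {"dx":0,"dy":0,"dz":0,"spin":3},
    {"dx":0,"dy":0,"dz":0,"spin":0},
    {"dx":0,"dy":0,"dz":0,"spin":0},
    {"dx":0,"dy":0,"dz":0,"spin":0},
    {"dx":0,"dy":0,"dz":0,"spin":0},
    {"dx":0,"dy":0,"dz":0,"spin":0},
    {"dx":0,"dy":0,"dz":0,"spin":0},
  ],
)

```text
time_s: 17.48
position: [0.4447, 0.0242, 0.1387]
tool_rot: [0.64, 0.341, 0.612, -0.316]
wrist_force: [-0.0, 0.9, -2.9]
opening: 0.679
```

```bash
cat >> h.py <<'E'
_st=st
def st():
    o=_st(); w,x,y,z=o["tool_rot"]; print("tilt",np.round([1-2*(y*y+z*z),2*(x*y+w*z)],3),"q",np.round(o["joints"],2)); return o
def pal(p,c=(530.5,50.5),yaw=127.1):
    a=np.radians(yaw); return (p[:,:2]*1000-c)@np.array([[np.cos(a),-np.sin(a)],[np.sin(a),np.cos(a)]])
def look(n,bands,lab="carton_b"):
    o,c,X=wr(n)
    for r in trace("wrist",lab)[:4]:
        for z in bands:
            s=r["mask"]&(X[...,2]>z[0])&(X[...,2]<z[1]);p=X[s]
            if len(p)>300: print(round(r["score"],2),np.round(r["position"]),z,"x,y lo/hi",np.round(np.percentile(pal(p),[.5,99.5],axis=0),1).tolist(),"z",np.round(np.median(p[:,2]),4),"rect",rect(X,r["mask"],*z))
    return o,c,X
E
python3 - <<'E'
from h import *
o,c,X=look("w6",[(.066,.082),(.018,.03),(.1,.22)])
for r in trace("wrist","pallet")[:2]: print(r["score"],rect(X,r["mask"],.018,.03))
E
```

```text
17.48 [444.7  24.2 138.7] jaw 34.65 F [-0.   0.9 -2.9] op 59.7
tilt [0.052 0.014] q [-0.23 -0.03  2.05  0.03  1.07 -0.85]
jv [-0.012 -0.    -0.001 -0.001  0.001  0.008]
0.83 [343. 404.] (0.066, 0.082) x,y lo/hi [[-99.1, -1.5], [-66.8, 31.5]] z 0.0735 rect (array([570.1, -24.7]), 33.6, 31.9, 34.8, 966, np.float64(73.5))
0.8 [222. 506.] (0.066, 0.082) x,y lo/hi [[-9.9, -98.1], [32.1, -38.2]] z 0.0735 rect (array([579.3,  99.5]), 61.0, 45.6, 36.75, 4379, np.float64(73.6))
0.8 [222. 506.] (0.018, 0.03) x,y lo/hi [[-48.9, -93.9], [32.0, -38.1]] z 0.0273 rect (array([565.4,  81.6]), 94.5, 42.5, -86.24, 182, np.float64(28.1))
0.73 [214. 317.] (0.1, 0.22) x,y lo/hi [[-7.5, 54.3], [100.4, 114.5]] z 0.1667 rect (array([435.7,  35.8]), 110.0, 59.7, -55.17, 31390, np.float64(166.7))
0.78 (array([542.1,  92.8]), 143.2, 127.0, -52.15, 13468, np.float64(23.5))
```

View pics/w6.png

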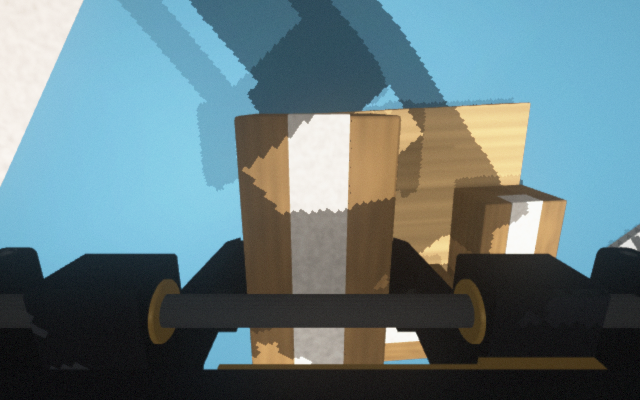

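Slot2's deck area is clear, with b at (510,225) to the right and a held square. The tool leans about 0.05 rad, so I'll align, then check the carton's lean.

Emit:
move_arm(
  increments=[
    {"dx":0.003,"dy":0.0025,"dz":0,"spin":0.6},
    {"dx":0.003,"dy":0.0025,"dz":0,"spin":0.6},
    {"dx":0.003,"dy":0.002,"dz":0,"spin":0.6},
    {"dx":0.003,"dy":0.002,"dz":-0.005,"spin":0.6},
    {"dx":0,"dy":0,"dz":-0.01,"spin":0},
    {"dx":0,"dy":0,"dz":-0.01,"spin":0},
    {"dx":0,"dy":0,"dz":-0.005,"spin":0},
    {"dx":0,"dy":0,"dz":0,"spin":0},
    {"dx":0,"dy":0,"dz":0,"spin":0},
    {"dx":0,"dy":0,"dz":0,"spin":0},
  ],
)

```text
time_s: 18.47
position: [0.458, 0.0347, 0.1048]
tool_rot: [0.647, 0.326, 0.62, -0.301]
wrist_force: [0.4, -0.5, -2.1]
opening: 0.681
```

Run:
```python
from h import *
o,c,X=look("w7",[(.095,.2)])
X=X*1
m=(X[...,2]>.11)&(X[...,2]<.2); m[235:]=False
p=X[m]; A=np.c_[p[:,:2],np.ones(len(p))]
for _ in range(4):
    k=np.linalg.lstsq(A,p[:,2],rcond=None)[0]; e=abs(A@k-p[:,2])<.003; A,p=A[e],p[e]
print("slope",k,len(p),np.percentile(pal(p),[.5,99.5],axis=0),p[:,2].mean())
```

```text
18.47 [458.   34.7 104.8] jaw 37.37 F [ 0.4 -0.5 -2.1] op 60.0
tilt [0.05  0.016] q [-0.2   0.06  2.04  0.03  0.99 -0.87]
jv [ 0.001  0.006 -0.001  0.     0.     0.   ]
0.78 [219. 315.] (0.095, 0.2) x,y lo/hi [[-6.7, 39.4], [100.5, 98.1]] z 0.1328 rect (array([449.2,  46.2]), 109.7, 62.0, -52.6, 31700, np.float64(132.8))
slope [0.00219582 0.00047549 0.131805  ] 18953 [[ 55.35005281  39.46743798]
 [100.46839977  98.29507586]] 0.13277833455656507
```

Emit:
move_arm(
  increments=[
    {"dx":0.0005,"dy":-0.001,"dz":-0.008,"spin":0},
    {"dx":0,"dy":0,"dz":-0.012,"spin":0},
    {"dx":0,"dy":0,"dz":-0.012,"spin":0},
    {"dx":0,"dy":0,"dz":-0.008,"spin":0},
    {"dx":0,"dy":0,"dz":-0.005,"spin":0},
    {"dx":0,"dy":0,"dz":-0.003,"spin":0},
    {"dx":0,"dy":0,"dz":0,"spin":0},
    {"dx":0,"dy":0,"dz":0,"spin":0},
    {"dx":0,"dy":0,"dz":0,"spin":0},
    {"dx":0,"dy":0,"dz":0,"spin":0},
  ],
)

```text
time_s: 19.4
position: [0.4617, 0.0325, 0.0565]
tool_rot: [0.649, 0.327, 0.618, -0.3]
wrist_force: [-0.1, -0.1, -2.5]
opening: 0.685
```

Run:
```python
from h import *
o,c,X=look("w8",[(.066,.1)])
```

```text
19.4 [461.7  32.5  56.5] jaw 37.37 F [-0.1 -0.1 -2.5] op 60.3
tilt [0.057 0.015] q [-0.21  0.16  2.06  0.03  0.87 -0.88]
jv [ 0.001 -0.007 -0.002  0.002  0.002  0.001]
0.91 [242. 554.] (0.066, 0.1) x,y lo/hi [[23.8, -68.4], [32.5, -46.4]] z 0.0727 rect (array([559.2, 107.5]), 23.1, 9.9, 32.85, 528, np.float64(72.9))
0.68 [215. 314.] (0.066, 0.1) x,y lo/hi [[-10.5, 37.8], [96.7, 96.7]] z 0.0843 rect (array([451.8,  43.5]), 109.8, 59.9, -52.69, 31549, np.float64(84.3))
```

Emit:
move_arm(
  increments=[
    {"dx":-0.003,"dy":0.001,"dz":-0.003,"spin":0},
    {"dx":0,"dy":0,"dz":-0.003,"spin":0},
    {"dx":0,"dy":0,"dz":-0.002,"spin":0},
    {"dx":0,"dy":0,"dz":-0.001,"spin":0},
    {"dx":0,"dy":0,"dz":-0.001,"spin":0},
    {"dx":0,"dy":0,"dz":0,"spin":0},
    {"dx":0,"dy":0,"dz":0,"spin":0},
    {"dx":0,"dy":0,"dz":0,"spin":0},
    {"dx":0,"dy":0,"dz":0,"spin":0},
    {"dx":0,"dy":0,"dz":0,"spin":0},
  ],
)

```text
time_s: 20.33
position: [0.4589, 0.0336, 0.0462]
tool_rot: [0.65, 0.327, 0.617, -0.3]
wrist_force: [1.0, -0.2, -2.9]
opening: 0.679
```

Run:
```python
from h import *
o,c,X=look("w9",[(.066,.1)])
```

```text
20.33 [458.9  33.6  46.2] jaw 37.38 F [ 1.  -0.2 -2.9] op 59.8
tilt [0.059 0.014] q [-0.2   0.18  2.07  0.03  0.84 -0.88]
jv [-0.     0.001  0.001 -0.001  0.001  0.   ]
0.81 [216. 313.] (0.066, 0.1) x,y lo/hi [[-8.0, 39.4], [99.2, 98.3]] z 0.074 rect (array([449.8,  45.1]), 109.9, 61.5, -52.64, 31522, np.float64(74.0))
```

Emit:
move_arm(
  increments=[
    {"dx":0,"dy":0,"dz":0,"spin":0},
    {"dx":0,"dy":0,"dz":0,"spin":0},
    {"dx":0,"dy":0,"dz":0,"spin":0},
    {"dx":0,"dy":0,"dz":0,"spin":0},
    {"dx":0,"dy":0,"dz":0,"spin":0},
    {"dx":0,"dy":0,"dz":0,"spin":0},
    {"dx":0,"dy":0,"dz":0,"spin":0},
    {"dx":0,"dy":0,"dz":0,"spin":0},
    {"dx":0,"dy":0,"dz":0,"spin":0},
    {"dx":0,"dy":0,"dz":0,"spin":0},
  ],
  claw=1,
)

```text
time_s: 21.27
position: [0.4611, 0.0332, 0.0479]
tool_rot: [0.651, 0.328, 0.615, -0.299]
wrist_force: [-0.5, -0.0, 0.4]
opening: 1.0
```

Emit:
move_arm(
  increments=[
    {"dx":0,"dy":0,"dz":0.01,"spin":0},
    {"dx":0,"dy":0,"dz":0.025,"spin":0},
    {"dx":0,"dy":0,"dz":0.03,"spin":0},
    {"dx":0,"dy":0.015,"dz":0.03,"spin":-3},
    {"dx":-0.003,"dy":0.03,"dz":0.025,"spin":-3},
    {"dx":-0.003,"dy":0.036,"dz":0.005,"spin":-3},
    {"dx":-0.003,"dy":0.036,"dz":0,"spin":-3},
    {"dx":-0.003,"dy":0.036,"dz":0,"spin":-3},
    {"dx":-0.003,"dy":0.036,"dz":0,"spin":-3},
    {"dx":0,"dy":0.015,"dz":0,"spin":-2},
  ],
)

```text
time_s: 22.1
position: [0.4446, 0.2429, 0.1883]
tool_rot: [0.585, 0.441, 0.542, -0.412]
wrist_force: [-0.5, 0.3, 0.8]
opening: 0.998
```

Emit:
move_arm(
  increments=[
    {"dx":0,"dy":0.01,"dz":0,"spin":0},
    {"dx":0,"dy":0,"dz":0,"spin":0},
    {"dx":0,"dy":0,"dz":0,"spin":0},
    {"dx":0,"dy":0,"dz":0,"spin":0},
    {"dx":0,"dy":0,"dz":0,"spin":0},
    {"dx":0,"dy":0,"dz":0,"spin":0},
    {"dx":0,"dy":0,"dz":0,"spin":0},
    {"dx":0,"dy":0,"dz":0,"spin":0},
    {"dx":0,"dy":0,"dz":0,"spin":0},
    {"dx":0,"dy":0,"dz":0,"spin":0},
  ],
)

```text
time_s: 22.93
position: [0.4442, 0.2533, 0.1914]
tool_rot: [0.586, 0.441, 0.541, -0.412]
wrist_force: [-0.3, 0.9, 0.1]
opening: 0.997
```

Run:
```python
from h import *
o,c,X=look("w10",[(.043,.057)],"carton_c")
```

```text
22.93 [444.2 253.3 191.4] jaw 15.84 F [-0.3  0.9  0.1] op 87.8
tilt [ 0.075 -0.005] q [ 0.3   0.04  1.86 -0.03  1.17  0.04]
jv [-0.01  -0.002  0.    -0.001  0.    -0.002]
0.96 [346. 390.] (0.043, 0.057) x,y lo/hi [[30.2, -93.4], [32.8, -39.4]] z 0.0514 rect (array([564. , 115.5]), 51.4, 2.9, 37.45, 288, np.float64(51.9))
0.76 [ 85. 320.] (0.043, 0.057) x,y lo/hi [[221.1, -140.6], [351.0, -51.4]] z 0.0496 rect (array([435.2, 335.6]), 129.8, 59.2, -73.03, 10687, np.float64(49.6))
0.69 [350. 247.] (0.043, 0.057) x,y lo/hi [[32.9, 37.9], [100.0, 96.2]] z 0.0508 rect (array([442.7,  78.8]), 89.0, 35.7, -13.34, 290, np.float64(51.0))
```

Emit:
move_arm(
  increments=[
    {"dx":0,"dy":0.01,"dz":0,"spin":0.4},
    {"dx":-0.001,"dy":0.016,"dz":0,"spin":0.4},
    {"dx":-0.001,"dy":0.016,"dz":0,"spin":0.4},
    {"dx":-0.001,"dy":0.01,"dz":-0.015,"spin":0},
    {"dx":0,"dy":0.004,"dz":-0.025,"spin":0},
    {"dx":0,"dy":0,"dz":-0.03,"spin":0},
    {"dx":0,"dy":0,"dz":-0.025,"spin":0},
    {"dx":0,"dy":0,"dz":-0.01,"spin":0},
    {"dx":0,"dy":0,"dz":0,"spin":0},
    {"dx":0,"dy":0,"dz":0,"spin":0},
  ],
)

```text
time_s: 23.87
position: [0.442, 0.319, 0.0854]
tool_rot: [0.592, 0.437, 0.546, -0.401]
wrist_force: [-0.2, 0.5, -1.0]
opening: 0.997
```

Run:
```python
from h import *
o=st();print(np.round(o["joint_vel"],3))
```

```text
23.87 [442.  319.   85.4] jaw 17.31 F [-0.2  0.5 -1. ] op 87.8
tilt [0.082 0.002] q [ 0.43  0.27  1.85 -0.04  0.95  0.15]
[ 0.007  0.017 -0.004  0.     0.002  0.004]
```

Emit:
move_arm(
  increments=[
    {"dx":-0.001,"dy":-0.003,"dz":-0.012,"spin":0},
    {"dx":-0.001,"dy":-0.003,"dz":-0.016,"spin":0},
    {"dx":-0.001,"dy":-0.002,"dz":-0.016,"spin":0},
    {"dx":-0.001,"dy":0,"dz":-0.013,"spin":0},
    {"dx":0,"dy":0,"dz":-0.008,"spin":0},
    {"dx":0,"dy":0,"dz":-0.005,"spin":0},
    {"dx":0,"dy":0,"dz":-0.002,"spin":0},
    {"dx":0,"dy":0,"dz":0,"spin":0},
    {"dx":0,"dy":0,"dz":0,"spin":0},
    {"dx":0,"dy":0,"dz":0,"spin":0},
  ],
)

```text
time_s: 24.7
position: [0.4483, 0.3163, 0.0247]
tool_rot: [0.595, 0.443, 0.542, -0.394]
wrist_force: [0.0, -0.4, 0.5]
opening: 0.997
```

Run:
```python
from h import *
o=st();print(np.round(o["joint_vel"],3))
```

```text
24.7 [448.3 316.3  24.7] jaw 17.31 F [ 0.  -0.4  0.5] op 87.7
tilt [0.102 0.011] q [ 0.42  0.37  1.87 -0.04  0.8   0.14]
[ 0.001 -0.012 -0.008  0.003  0.005  0.002]
```

Emit:
move_arm(
  increments=[
    {"dx":-0.003,"dy":-0.002,"dz":-0.004,"spin":0},
    {"dx":-0.003,"dy":-0.002,"dz":-0.004,"spin":0},
    {"dx":0,"dy":0,"dz":-0.003,"spin":0},
    {"dx":0,"dy":0,"dz":-0.001,"spin":0},
    {"dx":0,"dy":0,"dz":0,"spin":0},
    {"dx":0,"dy":0,"dz":0,"spin":0},
    {"dx":0,"dy":0,"dz":0,"spin":0},
    {"dx":0,"dy":0,"dz":0,"spin":0},
    {"dx":0,"dy":0,"dz":0,"spin":0},
    {"dx":0,"dy":0,"dz":0,"spin":0},
  ],
)

```text
time_s: 25.53
position: [0.4425, 0.3123, 0.013]
tool_rot: [0.596, 0.444, 0.541, -0.393]
wrist_force: [-0.1, -0.1, 0.3]
opening: 0.999
```

Emit:
move_arm(
  increments=[
    {"dx":0,"dy":0,"dz":0,"spin":0},
    {"dx":0,"dy":0,"dz":0,"spin":0},
    {"dx":0,"dy":0,"dz":0,"spin":0},
    {"dx":0,"dy":0,"dz":0,"spin":0},
    {"dx":0,"dy":0,"dz":0,"spin":0},
    {"dx":0,"dy":0,"dz":0,"spin":0},
    {"dx":0,"dy":0,"dz":0,"spin":0},
    {"dx":0,"dy":0,"dz":0,"spin":0},
    {"dx":0,"dy":0,"dz":0,"spin":0},
    {"dx":0,"dy":0,"dz":0,"spin":0},
  ],
  claw=-1,
  grip_force=50,
)

```text
time_s: 26.37
position: [0.4429, 0.3125, 0.0134]
tool_rot: [0.596, 0.444, 0.541, -0.393]
wrist_force: [-0.2, 0.4, 0.4]
opening: 0.69
```

Run:
```python
from h import *
o=st();print(np.round(o["joint_vel"],3))
```

```text
26.37 [442.9 312.5  13.4] jaw 17.31 F [-0.2  0.4  0.4] op 60.7
tilt [0.105 0.013] q [ 0.41  0.38  1.89 -0.04  0.77  0.14]
[-0.001 -0.001  0.001  0.001  0.001 -0.001]
```

Emit:
move_arm(
  increments=[
    {"dx":0,"dy":0,"dz":0.008,"spin":0},
    {"dx":0,"dy":0,"dz":0.016,"spin":0},
    {"dx":0,"dy":0,"dz":0.022,"spin":0},
    {"dx":0,"dy":0,"dz":0.022,"spin":-2},
    {"dx":0.002,"dy":-0.008,"dz":0.022,"spin":-4},
    {"dx":0.004,"dy":-0.014,"dz":0.016,"spin":-5},
    {"dx":0.005,"dy":-0.018,"dz":0.008,"spin":-5},
    {"dx":0.005,"dy":-0.018,"dz":0,"spin":-5},
    {"dx":0.005,"dy":-0.018,"dz":0,"spin":-5},
    {"dx":0.005,"dy":-0.018,"dz":0,"spin":-5},
  ],
)

```text
time_s: 27.2
position: [0.4614, 0.215, 0.1319]
tool_rot: [0.461, 0.574, 0.402, -0.544]
wrist_force: [0.6, 0.9, -2.9]
opening: 0.69
```

Emit:
move_arm(
  increments=[
    {"dx":0.005,"dy":-0.018,"dz":0,"spin":-5},
    {"dx":0.005,"dy":-0.018,"dz":0,"spin":-5},
    {"dx":0.005,"dy":-0.018,"dz":0,"spin":-5},
    {"dx":0.004,"dy":-0.014,"dz":0,"spin":-5},
    {"dx":0.002,"dy":-0.008,"dz":0,"spin":-5},
    {"dx":0.001,"dy":-0.004,"dz":0,"spin":-3},
    {"dx":0,"dy":0,"dz":0,"spin":0},
    {"dx":0,"dy":0,"dz":0,"spin":0},
    {"dx":0,"dy":0,"dz":0,"spin":0},
    {"dx":0,"dy":0,"dz":0,"spin":0},
  ],
)

```text
time_s: 28.03
position: [0.4799, 0.1275, 0.1324]
tool_rot: [0.306, 0.655, 0.243, -0.647]
wrist_force: [-0.7, -0.5, -2.4]
opening: 0.692
```

Run:
```python
from h import *
o,c,X=look("w11",[(.066,.082),(.095,.22)],"carton_c")
m=(X[...,2]>.12)&(X[...,2]<.22); m[235:]=False
p=X[m]; A=np.c_[p[:,:2],np.ones(len(p))]
for _ in range(4):
    k=np.linalg.lstsq(A,p[:,2],rcond=None)[0]; e=abs(A@k-p[:,2])<.003; A,p=A[e],p[e]
print("slope",k,len(p),np.percentile(pal(p),[.5,99.5],axis=0),p[:,2].mean())
```

```text
28.03 [479.9 127.5 132.4] jaw -44.21 F [-0.7 -0.5 -2.4] op 60.9
tilt [ 0.046 -0.078] q [ 0.07  0.12  1.91 -0.09  1.07  0.89]
jv [ 0.006 -0.005  0.005  0.002  0.003 -0.012]
0.94 [178. 324.] (0.095, 0.22) x,y lo/hi [[63.2, -96.0], [132.5, 24.0]] z 0.1685 rect (array([499. , 147.7]), 124.3, 59.7, 45.33, 45990, np.float64(168.5))
0.82 [148. 502.] (0.066, 0.082) x,y lo/hi [[-97.3, -98.2], [32.0, -39.5]] z 0.0735 rect (array([605.6,  64.7]), 133.4, 59.0, -52.96, 15971, np.float64(73.5))
0.72 [229. 501.] (0.066, 0.082) x,y lo/hi [[-98.7, -31.9], [-38.9, 6.6]] z 0.0734 rect (array([581.5,   2.1]), 61.9, 41.1, -52.09, 3699, np.float64(73.4))
0.71 [340. 407.] (0.066, 0.082) x,y lo/hi [[-27.3, 37.7], [12.9, 97.6]] z 0.0733 rect (array([480.9,   5.3]), 65.2, 31.9, 26.41, 495, np.float64(73.3))
slope [-0.01326957  0.00259981  0.17478303] 32863 [[ 69.85845275 -96.44663948]
 [132.94371983 -31.47851859]] 0.16830985134856502
```

View pics/w11.png

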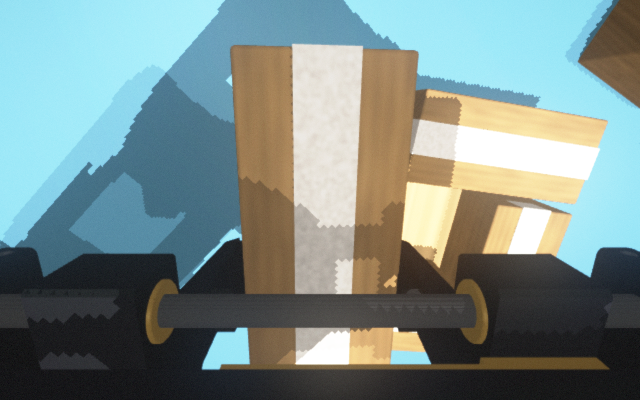

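All three neighbours sit squarely, d at (510,148), b at (520,230), and c is held nearly level. Aligning over slot1 now.

Emit:
move_arm(
  increments=[
    {"dx":0.003,"dy":-0.003,"dz":0,"spin":-1.5},
    {"dx":0.004,"dy":-0.004,"dz":0,"spin":-2},
    {"dx":0.004,"dy":-0.004,"dz":0,"spin":-2},
    {"dx":0.003,"dy":-0.003,"dz":0,"spin":-2},
    {"dx":0.002,"dy":-0.002,"dz":0,"spin":-0.8},
    {"dx":0,"dy":0,"dz":0,"spin":0},
    {"dx":0,"dy":0,"dz":0,"spin":0},
    {"dx":0,"dy":0,"dz":0,"spin":0},
    {"dx":0,"dy":0,"dz":0,"spin":0},
    {"dx":0,"dy":0,"dz":0,"spin":0},
  ],
)

```text
time_s: 28.97
position: [0.4964, 0.1123, 0.1323]
tool_rot: [0.257, 0.671, 0.193, -0.668]
wrist_force: [0.5, -0.3, -3.2]
opening: 0.692
```

Run:
```python
from h import *
look("w12",[(.066,.082),(.12,.22)],"carton_c")
```

```text
28.97 [496.4 112.3 132.3] jaw -52.82 F [ 0.5 -0.3 -3.2] op 60.9
tilt [ 0.033 -0.084] q [ 0.04  0.15  1.87 -0.1   1.09  1.01]
jv [ 0.004 -0.     0.003  0.001 -0.    -0.002]
0.97 [126. 484.] (0.066, 0.082) x,y lo/hi [[-97.2, -98.3], [3.2, -39.8]] z 0.0736 rect (array([613.9,  53.7]), 102.6, 59.1, -53.09, 13304, np.float64(73.6))
0.9 [178. 324.] (0.12, 0.22) x,y lo/hi [[41.1, -99.4], [99.8, 20.3]] z 0.1683 rect (array([518.4, 129.5]), 124.0, 59.7, 36.61, 45888, np.float64(168.3))
0.87 [215. 482.] (0.066, 0.082) x,y lo/hi [[-98.5, -31.9], [-38.9, 46.0]] z 0.0734 rect (array([565.1,  -9.9]), 81.9, 61.0, 37.0, 6024, np.float64(73.4))
```

Emit:
move_arm(
  increments=[
    {"dx":0,"dy":-0.001,"dz":-0.008,"spin":0},
    {"dx":0,"dy":0,"dz":-0.01,"spin":0},
    {"dx":-0.001,"dy":0,"dz":-0.01,"spin":0},
    {"dx":0,"dy":0,"dz":-0.006,"spin":0},
    {"dx":-0.001,"dy":0,"dz":-0.003,"spin":0},
    {"dx":0,"dy":0,"dz":0,"spin":0},
    {"dx":0,"dy":0,"dz":0,"spin":0},
    {"dx":0,"dy":0,"dz":0,"spin":0},
    {"dx":0,"dy":0,"dz":0,"spin":0},
    {"dx":0,"dy":0,"dz":0,"spin":0},
  ],
)

```text
time_s: 29.9
position: [0.4929, 0.1113, 0.0901]
tool_rot: [0.257, 0.67, 0.193, -0.669]
wrist_force: [0.9, 0.6, -3.1]
opening: 0.689
```

Run:
```python
from h import *
look("w13",[(.066,.078),(.085,.22)],"carton_c")
```

```text
29.9 [492.9 111.3  90.1] jaw -52.78 F [ 0.9  0.6 -3.1] op 60.6
tilt [ 0.031 -0.084] q [ 0.04  0.22  1.9  -0.1   1.    1.02]
jv [ 0.001 -0.004 -0.006 -0.002 -0.    -0.   ]
0.94 [222. 533.] (0.066, 0.078) x,y lo/hi [[-98.4, -31.9], [-38.9, 17.1]] z 0.0734 rect (array([577.1,  -0.7]), 62.2, 51.8, -54.5, 6682, np.float64(73.4))
0.92 [178. 321.] (0.085, 0.22) x,y lo/hi [[42.3, -96.1], [101.2, 23.8]] z 0.1259 rect (array([514.9, 128.4]), 124.0, 59.9, 36.41, 45961, np.float64(125.9))
0.67 [348. 409.] (0.066, 0.078) x,y lo/hi [[-2.9, 53.5], [22.6, 80.9]] z 0.0737 rect (array([471.3,  16.9]), 28.8, 26.4, 35.54, 950, np.float64(73.7))
0.6 [122. 521.] (0.066, 0.078) x,y lo/hi [[-97.3, -98.2], [21.4, -39.3]] z 0.0735 rect (array([608.8,  60.3]), 122.7, 59.6, -52.91, 24924, np.float64(73.5))
```

Emit:
move_arm(
  increments=[
    {"dx":0.002,"dy":0,"dz":-0.008,"spin":0},
    {"dx":0.001,"dy":0,"dz":-0.01,"spin":0},
    {"dx":0,"dy":0,"dz":-0.01,"spin":0},
    {"dx":0,"dy":0,"dz":-0.007,"spin":0},
    {"dx":0,"dy":0,"dz":-0.003,"spin":0},
    {"dx":0,"dy":0,"dz":0,"spin":0},
    {"dx":0,"dy":0,"dz":0,"spin":0},
    {"dx":0,"dy":0,"dz":0,"spin":0},
    {"dx":0,"dy":0,"dz":0,"spin":0},
    {"dx":0,"dy":0,"dz":0,"spin":0},
  ],
)

```text
time_s: 30.83
position: [0.496, 0.1113, 0.0475]
tool_rot: [0.257, 0.67, 0.194, -0.669]
wrist_force: [-0.3, -0.2, -3.5]
opening: 0.69
```

Run:
```python
from h import *
look("w14",[(.066,.1)],"carton_c")
```

```text
30.83 [496.  111.3  47.5] jaw -52.78 F [-0.3 -0.2 -3.5] op 60.7
tilt [ 0.03  -0.084] q [ 0.04  0.3   1.91 -0.11  0.91  1.03]
jv [-0.001 -0.005 -0.006 -0.001  0.    -0.001]
0.97 [232. 569.] (0.066, 0.1) x,y lo/hi [[-73.5, -39.4], [-24.1, -9.1]] z 0.0731 rect (array([580.6,  17.4]), 36.7, 24.5, -51.36, 2817, np.float64(73.2))
0.67 [138. 525.] (0.066, 0.1) x,y lo/hi [[-62.2, -98.2], [32.2, -39.4]] z 0.0735 rect (array([595.7,  77.8]), 100.5, 59.8, -52.95, 33894, np.float64(73.5))
0.65 [177. 322.] (0.066, 0.1) x,y lo/hi [[40.4, -98.5], [99.2, 21.2]] z 0.0834 rect (array([518. , 128.5]), 123.9, 59.7, 36.47, 45888, np.float64(83.4))
```

Emit:
move_arm(
  increments=[
    {"dx":0,"dy":0,"dz":-0.003,"spin":0},
    {"dx":0,"dy":0,"dz":-0.003,"spin":0},
    {"dx":0,"dy":0,"dz":-0.002,"spin":0},
    {"dx":0,"dy":0,"dz":-0.001,"spin":0},
    {"dx":0,"dy":0,"dz":0,"spin":0},
    {"dx":0,"dy":0,"dz":0,"spin":0},
    {"dx":0,"dy":0,"dz":0,"spin":0},
    {"dx":0,"dy":0,"dz":0,"spin":0},
    {"dx":0,"dy":0,"dz":0,"spin":0},
    {"dx":0,"dy":0,"dz":0,"spin":0},
  ],
)

```text
time_s: 31.77
position: [0.4967, 0.1113, 0.0384]
tool_rot: [0.257, 0.671, 0.193, -0.668]
wrist_force: [-0.8, 0.2, -2.6]
opening: 0.688
```

Run:
```python
from h import *
look("w15",[(.066,.1)],"carton_c")
```

```text
31.77 [496.7 111.3  38.4] jaw -52.79 F [-0.8  0.2 -2.6] op 60.6
tilt [ 0.032 -0.084] q [ 0.04  0.32  1.91 -0.11  0.89  1.03]
jv [-0.     0.    -0.002  0.001  0.002  0.002]
0.85 [240. 572.] (0.066, 0.1) x,y lo/hi [[-64.3, -32.4], [-38.3, -14.8]] z 0.0722 rect (array([580. ,  23.6]), 26.6, 17.8, -51.22, 1573, np.float64(72.5))
0.84 [140. 526.] (0.066, 0.1) x,y lo/hi [[-52.7, -98.2], [32.2, -39.6]] z 0.0735 rect (array([592.5,  81.9]), 90.3, 59.9, -52.99, 34995, np.float64(73.5))
0.8 [176. 324.] (0.066, 0.1) x,y lo/hi [[40.0, -99.1], [98.9, 20.8]] z 0.0744 rect (array([518.8, 128.6]), 123.7, 59.8, 36.44, 45991, np.float64(74.4))
```

Emit:
move_arm(
  increments=[
    {"dx":0,"dy":0,"dz":-0.001,"spin":0},
    {"dx":0,"dy":0,"dz":0,"spin":0},
    {"dx":0,"dy":0,"dz":0,"spin":0},
    {"dx":0,"dy":0,"dz":0,"spin":0},
    {"dx":0,"dy":0,"dz":0,"spin":0},
    {"dx":0,"dy":0,"dz":0,"spin":0},
    {"dx":0,"dy":0,"dz":0,"spin":0},
    {"dx":0,"dy":0,"dz":0,"spin":0},
    {"dx":0,"dy":0,"dz":0,"spin":0},
    {"dx":0,"dy":0,"dz":0,"spin":0},
  ],
)

```text
time_s: 32.7
position: [0.4971, 0.1114, 0.0378]
tool_rot: [0.257, 0.671, 0.193, -0.668]
wrist_force: [-1.0, -1.2, -2.0]
opening: 0.687
```

Emit:
move_arm(
  increments=[
    {"dx":0,"dy":0,"dz":0,"spin":0},
    {"dx":0,"dy":0,"dz":0,"spin":0},
    {"dx":0,"dy":0,"dz":0,"spin":0},
    {"dx":0,"dy":0,"dz":0,"spin":0},
    {"dx":0,"dy":0,"dz":0,"spin":0},
    {"dx":0,"dy":0,"dz":0,"spin":0},
    {"dx":0,"dy":0,"dz":0,"spin":0},
    {"dx":0,"dy":0,"dz":0,"spin":0},
    {"dx":0,"dy":0,"dz":0,"spin":0},
    {"dx":0,"dy":0,"dz":0,"spin":0},
  ],
  claw=1,
)

```text
time_s: 33.53
position: [0.4994, 0.1114, 0.0394]
tool_rot: [0.257, 0.673, 0.193, -0.666]
wrist_force: [0.5, -0.0, -0.1]
opening: 1.0
```

Emit:
move_arm(
  increments=[
    {"dx":0,"dy":0,"dz":0.006,"spin":0},
    {"dx":0,"dy":0,"dz":0.012,"spin":0},
    {"dx":0,"dy":0,"dz":0.02,"spin":0},
    {"dx":0,"dy":0,"dz":0.03,"spin":0},
    {"dx":0,"dy":0,"dz":0.035,"spin":0},
    {"dx":0,"dy":0,"dz":0.035,"spin":0},
    {"dx":0,"dy":0,"dz":0.035,"spin":0},
    {"dx":0,"dy":0,"dz":0.03,"spin":0},
    {"dx":0,"dy":0,"dz":0.02,"spin":0},
    {"dx":0,"dy":0,"dz":0,"spin":0},
  ],
)

```text
time_s: 34.37
position: [0.4933, 0.1113, 0.2744]
tool_rot: [0.257, 0.671, 0.194, -0.668]
wrist_force: [0.4, 0.1, 0.8]
opening: 1.0
```

Run:
```python
from h import *
look("w16",[(.066,.082),(.018,.03)],"carton_c")
c=capture("scene");save(c,"scene2");X=cloud(c)
for r in trace("scene","carton_c")[:5]:
    print(r["score"],np.round(r["position"]),rect(X,r["mask"],.066,.082))
```

```text
34.37 [493.3 111.3 274.4] jaw -52.78 F [0.4 0.1 0.8] op 88.0
tilt [ 0.032 -0.083] q [ 0.04 -0.01  1.75 -0.09  1.38  0.98]
jv [-0.001 -0.01   0.024  0.001 -0.023 -0.   ]
0.96 [194. 414.] (0.066, 0.082) x,y lo/hi [[-98.6, -31.6], [-39.2, 95.0]] z 0.0734 rect (array([545.8, -24.8]), 130.2, 60.9, 37.27, 4646, np.float64(73.5))
0.93 [115. 394.] (0.066, 0.082) x,y lo/hi [[-97.5, -98.3], [31.7, -39.2]] z 0.0736 rect (array([605.3,  64.6]), 131.0, 58.8, -52.74, 6599, np.float64(73.6))
0.8 [144. 303.] (0.066, 0.082) x,y lo/hi [[40.0, -98.8], [99.3, 29.8]] z 0.0736 rect (array([515.9, 126.2]), 129.6, 58.9, 36.88, 6485, np.float64(73.6))
0.73 [231. 332.] (0.066, 0.082) x,y lo/hi [[-30.1, 37.8], [98.3, 97.6]] z 0.0735 rect (array([456.2,  35.9]), 129.9, 60.7, -52.23, 5036, np.float64(73.5))
0.73 [215. 343.] (array([608.1,  68.1]), 127.4, 63.9, -52.96, 861, np.float64(74.1))
0.61 [176. 369.] (array([459.8,  40.9]), 127.8, 64.7, -53.61, 720, np.float64(74.0))
0.59 [204. 385.] (array([519.9, 130.6]), 129.2, 57.8, 37.15, 811, np.float64(74.1))
```

View pics/w16.png

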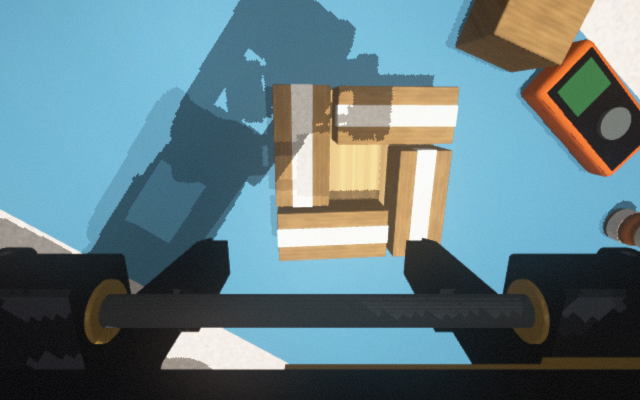

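The pinwheel is complete: cartons at (302,145), (395,113), (420,200) and (332,235) surround an open well at (357,170). All are within about 2 mm and 1° of their places, and the tool is clear of everything.

```bash
python3 -c "
from bench import hand_in; print(hand_in())"
```

```text
the job is handed in; nothing more can be done
None
```

The pinwheel is finished and handed in at about 34.5 s. Carton b is in slot3, carton a in slot2 and carton c in slot1, each lowered to within about 1 mm of the deck before release. Carton d was left where it was.

- **Wrist check after retreating:** all four carton tops read 73.4–73.6 mm high, level with d. Each was within about 2 mm and 1° of its place. The well was open and the gripper was clear of everything.
- **Scene camera:** it found only three of the four cartons (c's and a's places, and d), at the same angles. It put them about 4–6 mm away from the wrist camera's values, much as it had for the pallet at the start. I relied on the close wrist view.
- **Tool lean:** the tool built up a lean of up to about 0.1 rad, which these moves cannot correct. The held cartons stayed within about 0.015 rad of level.
- **Bystanders:** I did not measure them again at the end. All transport was well above them, and those in the last picture looked undisturbed.

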